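# Fit the return spring and cap on a board test jig

### The job

One guide pillar of the circuit-board test jig is still bare. Thread the loose return spring over its end, tail coil down, easing it past the two small retaining pins by twisting wherever it snags rather than forcing it, until the tail sits fully home on the collar; then put the loose brass cap, flange down, over the pillar so that it rests on the spring, like the finished pillar beside it, and let go. Leave the multimeter, phone and screwdriver where they are.

Things in the scene. Friction and masses are not known exactly. Their poses are not given: they have to be found in the camera images.
- jig: Board test jig, fixed to the desk: black block with aluminium top, 150 (x) by 230 (y) by 30 mm high, with a grey nest and green circuit board (42 mm high in all) in the middle. Origin under its centre. The bare steel pillar stands at its y = -85 mm; the finished pillar, with spring and brass cap, 126 mm high in all, stands at its y = +85 mm.
- jig_seat (a point): Centre of the top of the bare pillar's dark collar (38 mm diameter), 36 mm above the desk, on the pillar's axis; axes as the jig's. Two copper retaining pins, 3 mm thick, stick level out of the pillar to 14 mm from its axis, centred 20 mm (upper) and 9 mm (lower) above the collar. Each points its own way: the lower one never lies anticlockwise of the upper one, seen from above.
- rod_end (a point): Top end of the bare pillar's rod, 18 mm in diameter, 86 mm tall above the collar, its last 6 mm tapered to 10 mm; axes as the jig's. Foot (with the lower pin) and rod are screwed down tight by hand, so no reading tells the pins' directions: the upper is within 35 degrees of the jig's +x, the lower within 35 degrees of a line 69 degrees clockwise from +x, seen from above.
- spring_center (a point): Loose dark steel compression spring standing on its tail: 64 mm long, 36 mm outside and 31 mm inside diameter, 2.5 mm wire, 50 g. The point is on its axis, 32 mm above the underside. Grip its upper 22 mm, which moves as one piece. Along its axis it yields about 1 mm per 1.8 N over 20 mm, then is solid; it does not yield in twist.
- spring_tail (a point): Centre of the spring's underside. The lowest coil (tail) is flat and narrower, 20.4 mm inside and 25.4 mm outside, and open over about 32 degrees (between the wire ends' centres), facing the spring's +x, below the yellow paint dab on the top coil. Only the tail can catch on the pins; it passes a pin when the opening is over it within about 8 degrees.
- cap_center (a point): Loose brass spring cap standing on its flange, 26 mm high, 90 g: flange 42 mm in diameter and 4 mm thick at the bottom, knurled hub 32 mm in diameter above it, 20.2 mm bore right through. The point is on its axis, 13 mm above the underside.
- multimeter_center (a point): Orange handheld multimeter, 150 (x) by 75 by 35 mm, lying on the desk; the point is its centre. Leave it alone.
- phone: Black phone, 148 (x) by 72 by 9 mm, lying on the desk; origin under its centre. Leave it alone.
- driver: Screwdriver, 170 mm long, lying along its x; origin under its middle. Leave it alone.
There are look-alikes about, which are no part of the job. There is more than one size of the part that bears spring_center; the job needs the larger.

How it is judged:
By the outcome, as a careful person would: the job done as asked, in the order asked, and still so for the second after the job is handed in, with the robot touching nothing.
It also fails if it takes over 67 s, if anything falls off the work surface, if the arm or the gripper's body presses on something with over 40 N, if the wrist force passes 120 N, or if a joint passes its speed limit or range.

### The arm

A 6-joint arm with a two-finger parallel gripper is mounted at the origin on the work surface. World frame = base frame: x ahead of the robot, y to its left, z up, the work surface at z = 0. Lengths are in m, angles in degrees, forces in N, time in s.
With the tool pointing down it reaches from about 0.4 to 0.925 m from the base axis. Payload 3.4 kg.
Tool frame: the origin (TCP) lies midway between the tips of the shut fingers; the grasp point (between the pads) lies 19 mm behind it; z points along the fingers, y is the line along which they close (so a half turn about z gives the same grasp; the last joint's range is limited). The gripper opens to 85 mm and grips with 20 to 120 N. Pads are 22 mm wide; open, the fingers measure 114 mm over their backs; the gripper's body (76 mm by 85 mm) begins 54 mm behind the grasp point. The pads swing forward as they close: fully open they stand 13 mm farther back than shut.
Start: joints at [71.305, 17.578, 86.31, -0, 76.112, -4.211], TCP at [0.144, 0.557, 0.192] pointing down, gripper open.
Joint ranges: [-179.03, 179.03], [-60, 130.46], [8.19, 133.38], [-81.62, 261.62], [5.75, 156.47], [-153.77, 153.77]. Speed limits (degrees/s): [147.25, 147.25, 180, 180, 180, 180].

### API

Orientations are given as a 3x3 rotation matrix whose columns are the frame's x, y, z axes.
In Python, from station import bot, optics, ticket, finder gives the robot as it stands.
- The arm moves only by the tool carry_out, never from a script. Its argument "steps" is a list of rows, each a list of 5 numbers: the opening, from 0 (shut) to 1 (fully open), then the shift along the tool's x, y, z in cm, then the turn about the tool's z in degrees. In form: [[hand, x, y, z, twist], ...]. A call has 1 to 12 rows; each row shifts and turns the commanded pose from where the row before left it, along the tool's axes as they then stand; what a row does not reach is not made up. A row lasts 1/10 s, in which the tool goes at most 50 mm and 8.59 degrees, less where a joint would pass 70% of its speed; a pose out of reach is approached as far as the arm can. A call is refused whole if a number of a shift passes 5 or a number of a turn 8.59, either way. A call with a gripper value outside its range is refused whole. The fingers move at their own pace and stop on an object; "grip_force" is the grip in N (left out, the last holds). Time passes only in rows, so rows that do not move let the fingers close. It gives the time, the measured TCP pose, the force, the opening and the grip force at its end, in the units of the state.
- bot.observe(): the state, without advancing time (a new reading comes with each control period).
- optics.capture(name): name is "side" or "top"; returns the picture (384x512x3 uint8, red, green, blue); there is no depth.
- optics.calibration(name): a dict with "fov_y" (degrees; the focal length in pixels is half the picture's height over the tangent of half this angle, whatever the lens; pixels are square), "cx", "cy" (the principal point, pixels), "view" (4x4, takes a point from world to camera coordinates). Camera axes: x right, y up, looking along -z (the intrinsics and any distortion apply to the point x, -y, -z); pixel columns grow to the right and rows downward; lengths in m; the calibration is good to about 2 mm. A picture is of the moment at which its call begins. calibration takes no time and is no camera call.
- ticket.finish_job(): hands the job in; it is judged then, once.
Trained networks look in the newest picture that a camera, given by its name, has taken for a name from the list of things; names that differ only in an ending like _2 or _b are one class to them, and where a whole thing is asked for, a point or a joint stands for the part that bears it (a point fixed in the world has none). Each returns a list of dicts, best first, with "score" (0 to 1); they miss things now and then, are a little off and sometimes report something else, mostly with a low value. They report only what shows in the picture. A call takes as long as a camera call. They do not tell look-alikes from the thing itself.
- finder.spot_in(camera, label): "extent" ([left, top, right, bottom] in pixels, round what is visible of it).
- finder.masks_of(camera, label): "pixels" (384x512 bool, what is visible of it) and "extent" ([left, top, right, bottom] in pixels, round what is visible of it).
- finder.spot_point(camera, label): "xy" ([column, row] in pixels: a listed point, or the origin of a listed thing).
The state is a dict: "time": time; "joint_positions": joint angles; "qvel": joint speeds; "effort": joint torques, N m; "tcp_pos": TCP position; "tcp_rot": TCP orientation; "wrist_force": force on the tool from outside, world axes, zero at the start; "ft_torque": the same for the moment, N m; "opening": finger opening in m; "grip_force": force on a finger pad.
Only numpy, scipy, OpenCV 4.12 (cv2) and the standard library are available. Lean on these libraries where they do the work, as an engineer would, in place of code of your own. Each camera call takes 0.05 s, during which the arm holds its last target. There are 200 camera calls.

## Working session

There is one attempt and no reset: what is moved stays moved. The work goes in short steps, Python scripts to look and compute and a tool call to move; the robot and the scene stay as the last step left them, time stands still between calls to the robot, and variables do not carry over. Pictures are saved under pics/ and viewed, at most 10 in all, crops included, and the job is handed in when it is done.

Besides the shell and the picture viewer there is one more tool, called in YAML: its name, and indented under it one key for each argument. carry_out: Moves the arm, as the interface text tells. Its arguments: {"type":"object","properties":{"steps":{"type":"array","items":{"type":"array","items":{"type":"number"}}},"grip_force":{"type":"number"}},"required":["steps"]}

```bash
ls; mkdir -p pics; python3 - <<'E'
from station import bot, optics, ticket, finder
import cv2, numpy as np
for c in ("side","top"):
    im=optics.capture(c); cv2.imwrite(f"pics/{c}0.png",im[...,::-1])
    k=optics.calibration(c); print(c,{a:(np.round(b,4).tolist() if not isinstance(b,str) else b) for a,b in k.items()})
    for l in ("jig_seat","rod_end","spring_center","spring_tail","cap_center"):
        print(l,[(np.round(d["xy"],1).tolist(),round(d["score"],2)) for d in finder.spot_point(c,l)])
print(bot.observe())
E
```

```text
pics
side {'fov_y': 47.0366, 'cx': 249.625, 'cy': 193.2368, 'view': [[0.9039, -0.4276, 0.0123, -0.4747], [0.2579, 0.5677, 0.7818, -0.2243], [-0.3413, -0.7035, 0.6234, -0.9181], [0.0, 0.0, 0.0, 1.0]]}
jig_seat [([295.7, 213.4], 0.85)]
rod_end [([298.2, 184.3], 0.77)]
spring_center [([299.6, 287.9], 0.67), ([286.6, 267.2], 0.65)]
spring_tail [([285.8, 273.4], 0.49)]
cap_center [([192.4, 172.0], 0.72)]
top {'fov_y': 53.5201, 'cx': 256.4304, 'cy': 187.1884, 'view': [[0.027, -0.999, 0.0366, -0.0343], [0.9843, 0.033, 0.1732, -0.5517], [-0.1742, 0.0314, 0.9842, -1.1003], [0.0, 0.0, 0.0, 1.0]]}
jig_seat [([259.8, 154.9], 0.74), ([261.4, 153.6], 0.69)]
rod_end [([260.8, 153.0], 0.77)]
spring_center [([300.2, 193.2], 0.47), ([261.5, 161.5], 0.47), ([324.5, 199.0], 0.42)]
spring_tail [([299.5, 196.0], 0.54), ([327.3, 203.8], 0.49)]
cap_center [([160.3, 212.4], 0.56), ([261.2, 160.1], 0.53)]
{'time': 0.6, 'joint_positions': array([ 7.13036498e+01,  1.75754781e+01,  8.63106523e+01,  9.86043179e-05,
        7.61121076e+01, -4.21170146e+00]), 'qvel': array([-0.00043585,  0.01493824,  0.01458379, -0.07213869,  0.08324629,
       -0.11668787]), 'effort': array([-3.96651958e-04, -4.57172370e+01, -2.52203733e+01, -2.79702635e-04,
        1.25839706e-03, -2.26105863e-05]), 'tcp_pos': array([0.14384664, 0.55671552, 0.19233168]), 'tcp_rot': array([[-9.68214587e-01,  2.50120998e-01,  8.27568931e-06],
       [ 2.50120998e-01,  9.68214586e-01,  2.96664158e-05],
       [-5.92449551e-07,  3.07933802e-05, -1.00000000e+00]]), 'wrist_force': array([ 0.16894976,  0.07884346, -0.06026621]), 'ft_torque': array([0.03040427, 0.06986339, 0.01819178]), 'grip_force': 0.0, 'opening': 0.08555441434352189}
```

View pics/side0.png

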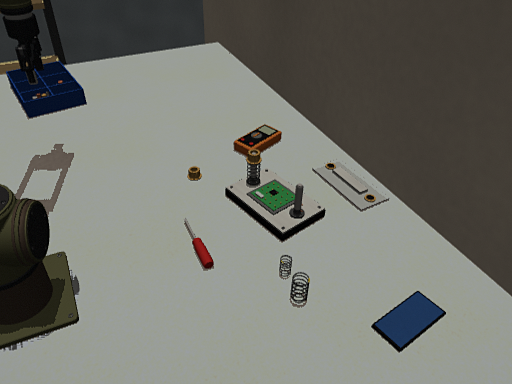

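View pics/top0.png

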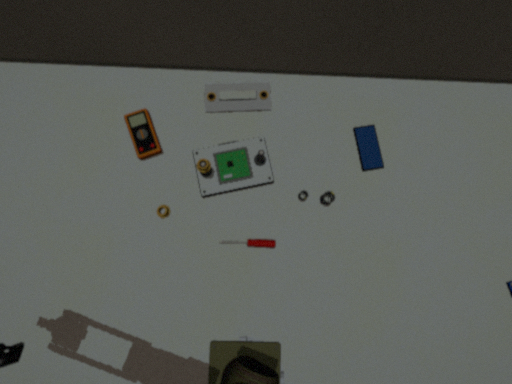

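```bash
cat > h.py <<'E'
import numpy as np, cv2
from scipy.optimize import least_squares
from station import bot, optics, ticket, finder
K={c:optics.calibration(c) for c in("side","top")}
def proj(c,p):
    k=K[c];v=np.array(k["view"]);q=v[:3,:3]@np.asarray(p,float)+v[:3,3];f=192/np.tan(np.radians(k["fov_y"]/2))
    return np.array([k["cx"]+f*q[0]/-q[2],k["cy"]-f*q[1]/-q[2]])
def tri(s,t):
    r=least_squares(lambda p:np.r_[proj("side",p)-s,proj("top",p)-t],[.6,0,.05]);return r.x,r.fun
def atz(c,uv,z):
    return least_squares(lambda p:proj(c,[p[0],p[1],z])-uv,[.6,0]).x
def avg(c,n=6):
    return np.mean([optics.capture(c) for _ in range(n)],0).astype(np.uint8)
E
python3 - <<'E'
from h import *
S=avg("side",4);T=avg("top",4)
cv2.imwrite("pics/S.npy.png",S[...,::-1]);cv2.imwrite("pics/T.npy.png",T[...,::-1])
def cr(I,x,y,w,h,s): return cv2.resize(I[y:y+h,x:x+w,::-1],None,fx=s,fy=s,interpolation=cv2.INTER_CUBIC)
a=cr(S,270,245,50,75,8);b=cr(T,290,180,50,37,8)
c=cr(T,240,135,50,38,8)
o=np.hstack([a,np.vstack([b,c])]);cv2.imwrite("pics/z1.png",o)
print(o.shape)
# candidates
for n,s,t in [("spring?",(300,289),(327,198)),("small",(286,267),(303,196)),("cap",(194,173),(163,211)),("rod",(298.5,184.5),(260.8,153)),("seat",(295.7,213.4),(260,155))]:
    print(n,*[np.round(v,4) for v in tri(s,t)])
p=bot.observe()["tcp_pos"];print(proj("side",p),proj("top",p))
for c in("side","top"):
  for l in("spring_center","cap_center"):
    for d in finder.masks_of(c,l)[:4]:
        ys,xs=np.nonzero(d["pixels"]);print(c,l,round(d["score"],2),np.round(d["extent"],1),xs.mean().round(2),ys.mean().round(2),len(xs))
E
```

```text
(600, 800, 3)
spring? [ 0.5289 -0.2358  0.03  ] [ 0.0989 -0.0212 -0.0568  0.1391]
small [ 0.5356 -0.1637  0.0209] [-0.2458  0.0506  0.1299 -0.3276]
cap [0.4752 0.2648 0.0118] [ 0.1458 -0.0204 -0.0456  0.1506]
rod [ 0.6398 -0.0251  0.1206] [ 0.0465 -0.0108 -0.0232  0.0533]
seat [ 0.6491 -0.0229  0.0266] [ 2.5652 -0.5817 -1.2864  3.0147]
[42.93037573 93.82313027] [ 16.24804839 335.77162631]
side spring_center 0.77 [291.  270.8 310.3 305.3] 300.42 286.73 321
side spring_center 0.54 [278.9 256.1 290.5 274.4] 285.34 265.79 87
side cap_center 0.68 [190.7 165.  203.4 179.8] 193.72 173.91 177
top cap_center 0.52 [156.9 206.6 168.  220.4] 162.84 211.32 96
```

View pics/z1.png

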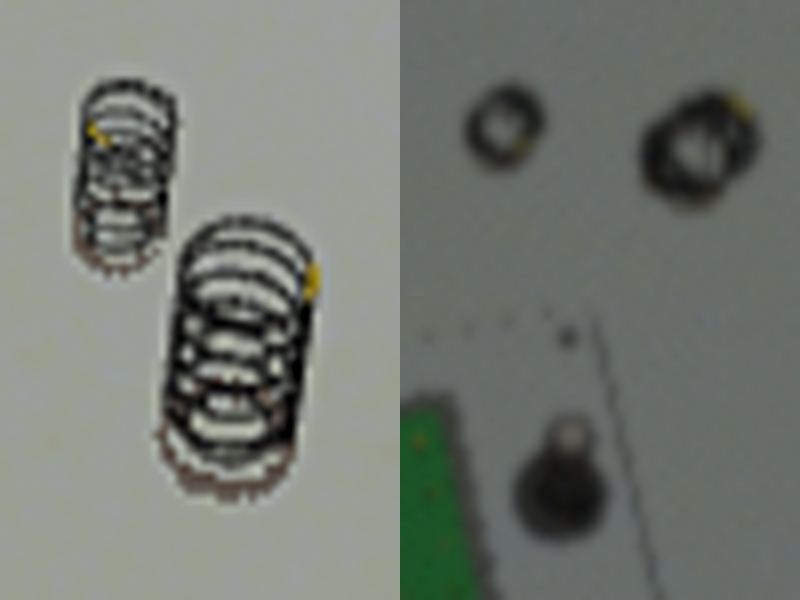

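The larger, nearer spring at side (300,288) / top (327,198) is the one needed: it is clearly taller and wider. The one at side (286,267) / top (303,196) is the small look-alike. The yellow dab is at side (309,280) / top (332,193).

```bash
python3 - <<'E'
from h import *
S=cv2.imread("pics/S.npy.png")[...,::-1].astype(int);T=cv2.imread("pics/T.npy.png")[...,::-1].astype(int)
print(S[240,250],T[250,350],T[197,320:336].sum(1)//3,S[288,286:315].sum(1)//3)
a=np.linspace(0,2*np.pi,60)
def cyl(x,y,r,zs): return np.concatenate([np.c_[x+r*np.cos(a),y+r*np.sin(a),0*a+z] for z in zs])
def ext(c,P):
    q=np.array([proj(c,p) for p in P]);return np.r_[q.min(0),q.max(0)]
def edge(v,bg,fg):  # subpixel crossings from both ends
    h=(bg+fg)/2;i=np.nonzero(v<h)[0];l,r=i[0],i[-1]
    return l-(h-v[l])/(v[l-1]-v[l]), r+(h-v[r])/(v[r+1]-v[r])
def box(I,x0,y0,x1,y1):
    g=I[y0:y1,x0:x1].sum(2)/3;c=g.min(0);r=g.min(1);bg=np.median(g);fg=np.percentile(g,3)
    L,R=edge(c,np.median(np.r_[c[:2],c[-2:]]),fg);t,b=edge(r,np.median(np.r_[r[:2],r[-2:]]),fg);return np.array([x0+L,y0+t,x0+R,y0+b])
bt=box(T,316,184,340,212);bs=box(S,288,262,314,312);print("top box",bt,"side box",bs)
f=lambda p:np.r_[(ext("top",cyl(p[0],p[1],.018,[.002,.064]))-bt),(ext("side",cyl(p[0],p[1],.018,[.003,.064]))-bs)[:3]]
r=least_squares(f,[.529,-.236]);print("spring",r.x,np.round(r.fun,2))
# dab centroid
def yel(I,x0,y0,x1,y1):
    q=I[y0:y1,x0:x1];w=np.clip((q[...,0]+q[...,1])/2-q[...,2]-35,0,None);ys,xs=np.mgrid[y0:y1,x0:x1];return np.array([(w*xs).sum(),(w*ys).sum()])/w.sum(),w.max()
ds,ws=yel(S,302,272,314,290);dt,wt=yel(T,322,184,340,205);print("dab",ds,ws,dt,wt)
d,e=tri(ds,dt);print(d,e,"ang",np.degrees(np.arctan2(d[1]-r.x[1],d[0]-r.x[0])))
for c,uv in(("side",ds),("top",dt)):
    p=atz(c,uv,.063)-r.x;print(c,p,np.degrees(np.arctan2(p[1],p[0])))
cb=box(S,184,158,206,186),box(T,154,202,172,221);print("cap",cb)
f=lambda p:np.r_[(ext("side",np.r_[cyl(p[0],p[1],.021,[0,.004]),cyl(p[0],p[1],.016,[.026])])-cb[0]),(ext("top",np.r_[cyl(p[0],p[1],.021,[0,.004]),cyl(p[0],p[1],.016,[.026])])-cb[1])]
r=least_squares(f,[.475,.265]);print("cap",r.x,np.round(r.fun,2))
def cr(I,x,y,w,h,s): return cv2.resize(I[y:y+h,x:x+w,::-1].astype(np.uint8),None,fx=s,fy=s,interpolation=cv2.INTER_CUBIC)
o=np.hstack([cr(S,275,175,45,60,10),np.vstack([cr(S,180,155,35,30,10),cr(T,250,140,35,30,10)])]);cv2.imwrite("pics/z2.png",o);print(o.shape)
E
```

```text
[154 159 150] [103 108  99] [55 26 22 34 60 79 83 82 62 61 45 44 36 38 58 83] [155 154 155 158 172  46  36 122  37  35 115 149 149 156 166 166 132  29
  36  25  43  13  94 159 157 154 153 152 153]
top box [319.47745902 190.91764706 334.28246753 205.4       ] side box [287.79136364 261.85941964 308.52911667 301.61704082]
spring [ 0.53048238 -0.22496552] [-3.6  -1.   -2.48 -0.89  0.81  5.61 -0.23]
dab [308.61417323 279.69291339] 85.5 [nan nan] 0.0<stdin>:19: RuntimeWarning: invalid value encountered in divide
Traceback (most recent call last):
  File "h.py", line 9, in tri
    r=least_squares(lambda p:np.r_[proj("side",p)-s,proj("top",p)-t],[.6,0,.05]);return r.x,r.fun
ValueError: Residuals are not finite in the initial point.
```

```bash
cat >> h.py <<'E'
a=np.linspace(0,2*np.pi,60)
def cyl(x,y,r,zs): return np.concatenate([np.c_[x+r*np.cos(a),y+r*np.sin(a),0*a+z] for z in zs])
def ext(c,P):
    q=np.array([proj(c,p) for p in P]);return np.r_[q.min(0),q.max(0)]
def box(M,x0,y0,x1,y1,seed,s=4):
    """extent of the component of float map M (>0 inside) nearest the seed, subpixel by upscaling"""
    q=cv2.resize(M[y0:y1,x0:x1].astype(np.float32),None,fx=s,fy=s,interpolation=cv2.INTER_LINEAR)>0
    n,L,st,ce=cv2.connectedComponentsWithStats(cv2.morphologyEx(q.astype(np.uint8),cv2.MORPH_CLOSE,np.ones((5,5))))
    i=1+np.argmin([np.hypot(*(ce[k]/s+[x0,y0]-seed))-.01*np.sqrt(st[k,4]) if st[k,4]>60 else 1e9 for k in range(1,n)])
    l,t,w,h,_=st[i];return np.array([x0+l/s-.5,y0+t/s-.5,x0+(l+w)/s-.5,y0+(t+h)/s-.5])
def yel(I,x0,y0,x1,y1):
    q=I[y0:y1,x0:x1].astype(float);w=(q[...,0]+q[...,1])/2-q[...,2];w=np.clip(w-.5*w.max(),0,None);ys,xs=np.mgrid[y0:y1,x0:x1];return np.array([(w*xs).sum(),(w*ys).sum()])/w.sum()
def cr(I,x,y,w,h,s): return cv2.resize(I[y:y+h,x:x+w,::-1].astype(np.uint8),None,fx=s,fy=s,interpolation=cv2.INTER_CUBIC)
E
python3 - <<'E'
from h import *
S=cv2.imread("pics/S.npy.png")[...,::-1].astype(int);T=cv2.imread("pics/T.npy.png")[...,::-1].astype(int)
bt=box(70-T.sum(2)/3,314,182,342,214,(327,199));bs=box(95-S.sum(2)/3,280,255,320,312,(300,287));print("top",bt,"side",bs)
f=lambda p:np.r_[(ext("top",cyl(p[0],p[1],.018,[.002,.064]))-bt),(ext("side",cyl(p[0],p[1],.018,[.003,.064]))-bs)[:3]]
r=least_squares(f,[.529,-.236]);print("spring",r.x,np.round(r.fun,2))
ds=yel(S,302,272,314,290);dt=yel(T,322,184,340,205);print("dab",ds,dt)
d,e=tri(ds,dt);print(d,e,"ang",np.degrees(np.arctan2(d[1]-r.x[1],d[0]-r.x[0])))
for c,uv in(("side",ds),("top",dt)):
    p=atz(c,uv,.063)-r.x;print(c,p,np.degrees(np.arctan2(p[1],p[0])))
M=lambda I:(I[...,0]-I[...,2])-30
cb=box(M(S),182,156,208,188,(194,173)),box(M(T),152,200,174,223,(163,211));print("cap",cb)
cp=lambda p:np.r_[cyl(p[0],p[1],.021,[0,.004]),cyl(p[0],p[1],.016,[.026])]
f=lambda p:np.r_[ext("side",cp(p))-cb[0],ext("top",cp(p))-cb[1]]
r=least_squares(f,[.475,.265]);print("cap",r.x,np.round(r.fun,2))
o=np.hstack([cr(S,275,175,45,60,10),np.vstack([cr(S,180,155,35,30,10),cr(T,250,140,35,30,10)])]);cv2.imwrite("pics/z2.png",o)
for c,I in(("side",S),("top",T)):
  for z in(.036,.122,.126): print(c,z,proj(c,[.64,-.025,z]))
E
```

```text
top [319.25 190.75 334.5  205.5 ] side [289.5  271.5  308.75 306.75]
spring [ 0.52700407 -0.23437842] [-0.4   0.41  0.44  0.2  -0.15 -0.35  0.49]
dab [308.73991655 279.62447844] [332.12323944 192.91197183]
[ 0.54065106 -0.24447394  0.06276156] [-0.09745563  0.02171289  0.05752086 -0.13664928] ang -36.49261474723829
side [ 0.01372908 -0.0102941 ] -36.86267966120602
top [ 0.01318638 -0.00986268] -36.79442754042687
cap (array([186.75, 165.5 , 201.75, 179.75]), array([156.5, 204.5, 169.5, 217.5]))
cap [0.47621866 0.26708079] [ 0.29 -0.31  0.08  0.44 -0.62 -0.2   0.4   0.52]
side 0.036 [295.84647291 211.46982601]
side 0.122 [298.67131434 183.96318611]
side 0.126 [298.80978785 182.61481281]
top 0.036 [259.4502997 160.1263438]
top 0.122 [260.78150431 152.83941418]
top 0.126 [260.84845908 152.47290802]
```

View pics/z2.png

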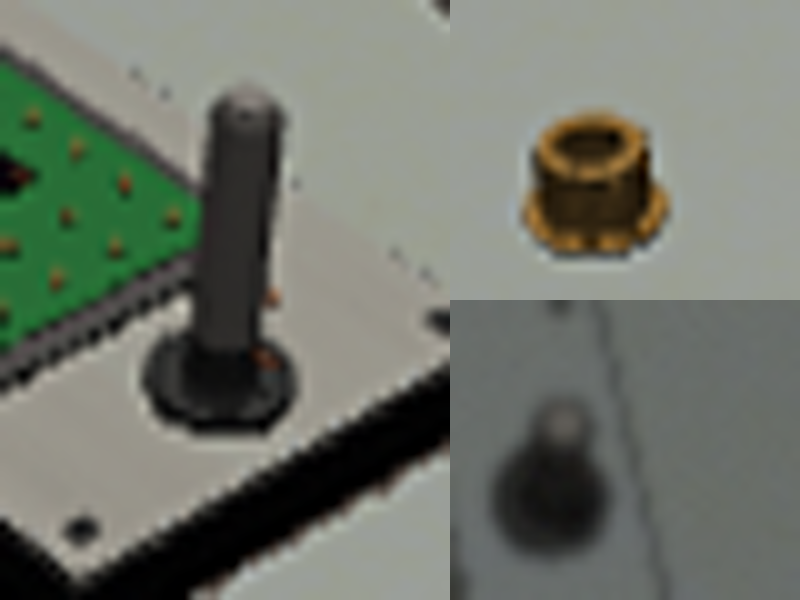

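Crop: bare pillar top at about side (299,184) / top (261,152), collar at side (296.6,213) / top (259.6,160). The copper pin tips show on the right of the rod at side (301.7,204.1) for the upper and (301.1,210.3) for the lower. The loose brass cap is the plain flange-down one at side (194,173).

```bash
python3 - <<'E'
from h import *
# rod fit
def f(p):
    x,y=p;e=ext("side",cyl(x,y,.019,[.036]));u=ext("top",cyl(x,y,.019,[.036]));A=proj("side",[x,y,.036]);B=proj("side",[x,y,.122])
    xm=A[0]+(B[0]-A[0])*(189.5-A[1])/(B[1]-A[1])
    t=proj("top",[x,y,.122])
    return [e[0]-289,e[2]-304.2,e[3]-217.7,2*(xm-298.65),u[0]-254,u[2]-265.2,u[3]-165.2,t[0]-260.8,t[1]-152]
r=least_squares(f,[.64,-.025]);print("rod",r.x,np.round(r.fun,2));x,y=r.x
I=cv2.imread("pics/S.npy.png")[...,::-1].astype(float)
for n,(u,v),z in(("up",(301.7,204.1),.056),("lo",(301.1,210.3),.045)):
    u0,v0=int(u)-3,int(v)-3;q=I[v0:v0+8,u0:u0+8];w=q[...,0]-(q[...,1]+q[...,2])/2;w=np.clip(w-.4*w.max(),0,None);ys,xs=np.mgrid[v0:v0+8,u0:u0+8]
    m=np.array([(w*xs).sum(),(w*ys).sum()])/w.sum();print(n,m)
    for t in range(-110,60,10): print(t,*[np.round(proj("side",[x+R*np.cos(np.radians(t)),y+R*np.sin(np.radians(t)),z])-m,1) for R in(.0115,.014)])
# jig yaw: finished pillar cap top, side & top
for c in("side","top"):
    b=finder.spot_point(c,"jig");print(c,b[:1])
print(proj("top",[.62,.145,.126]),proj("side",[.62,.145,.126]))
print(bot.observe()["time"])
E
```

```text
rod [ 0.64143744 -0.02578555] [-0.15 -0.02 -1.12  0.29 -0.43  0.64  0.47  0.27  0.36]
up [302.         204.03389831]
-110 [-4.   4.3] [-3.8  5. ]
-100 [-3.2  4.3] [-2.9  4.9]
-90 [-2.5  4.1] [-2.   4.7]
-80 [-1.8  3.8] [-1.1  4.4]
-70 [-1.2  3.5] [-0.4  4. ]
-60 [-0.8  3.1] [0.1 3.5]
-50 [-0.4  2.6] [0.5 2.9]
-40 [-0.2  2.1] [0.8 2.3]
-30 [-0.2  1.6] [0.9 1.7]
-20 [-0.2  1.1] [0.8 1. ]
-10 [-0.5  0.6] [0.5 0.4]
0 [-0.8  0.1] [ 0.1 -0.2]
10 [-1.3 -0.4] [-0.5 -0.8]
20 [-1.9 -0.8] [-1.2 -1.2]
30 [-2.5 -1.1] [-2.  -1.7]
40 [-3.3 -1.4] [-2.9 -2. ]
50 [-4.1 -1.6] [-3.9 -2.2]
lo [301.10590015 210.56429652]
-110 [-3.5  1.2] [-3.3  1.9]
-100 [-2.7  1.1] [-2.3  1.8]
-90 [-2.  1.] [-1.4  1.6]
-80 [-1.3  0.7] [-0.6  1.2]
-70 [-0.7  0.4] [0.1 0.8]
-60 [-0.3 -0. ] [0.6 0.3]
-50 [ 0.1 -0.5] [ 1.  -0.2]
-40 [ 0.3 -1. ] [ 1.3 -0.8]
-30 [ 0.4 -1.5] [ 1.4 -1.5]
-20 [ 0.3 -2.1] [ 1.3 -2.1]
-10 [ 0.1 -2.6] [ 1.  -2.7]
0 [-0.3 -3.1] [ 0.6 -3.3]
10 [-0.8 -3.5] [ 0.  -3.9]
20 [-1.3 -3.9] [-0.7 -4.4]
30 [-2.  -4.3] [-1.5 -4.8]
40 [-2.7 -4.5] [-2.4 -5.1]
50 [-3.5 -4.7] [-3.3 -5.3]
side [{'xy': [272.0, 208.0], 'score': 0.95}]
top [{'xy': [229.8, 166.2], 'score': 0.97}]
[200.80862433 157.15424684] [259.27123988 148.70424766]
1.3
```

carry_out:
  steps:
    - [0.7, 0, 0, 0, 8.59]
    - [0.7, 0, 0, 0, 8.59]
    - [0.7, 0, 0, 0, 8.59]
    - [0.7, 0, 0, 0, 8.59]
    - [0.7, 0, 0, 0, 8.59]
    - [0.7, 0, 0, 0, 8.59]
    - [0.7, 0, 0, 0, 8.59]
    - [0.7, 0, 0, 0, 8.59]
    - [0.7, 0, 0, 0, 6.795]
  grip_force: 30

```text
time: 2.2
tcp_pos: [0.1438, 0.5567, 0.1923]
tcp_rot: [[0.006, 1.0, -0.0], [1.0, -0.006, -0.0], [-0.0, -0.0, -1.0]]
wrist_force: [0.3, 0.4, -0.8]
opening: 0.0597
grip_force: 0.0
```

carry_out:
  steps:
    - [0.7, -3.7, 2.96, 0, 0]
    - [0.7, -3.7, 2.96, 0, 0]
    - [0.7, -3.7, 2.96, 0, 0]
    - [0.7, -3.7, 2.96, 0, 0]
    - [0.7, -3.7, 2.96, 0, 0]
    - [0.7, -3.7, 2.96, 0, 0]
    - [0.7, -3.7, 2.96, 0, 0]
    - [0.7, -3.7, 2.96, 0, 0]
    - [0.7, -3.7, 2.96, 0, 0]
    - [0.7, -3.7, 2.96, 0, 0]
    - [0.7, -3.7, 2.96, 0, 0]

```text
time: 3.3
tcp_pos: [0.4705, 0.148, 0.1926]
tcp_rot: [[0.0, 1.0, 0.001], [1.0, -0.0, 0.0], [0.0, 0.001, -1.0]]
wrist_force: [1.1, 1.1, -0.2]
opening: 0.0595
grip_force: 0.0
```

carry_out:
  steps:
    - [0.7, -4.78, 0.706, 0, 0]
    - [0.7, -4.78, 0.706, 0, 0]
    - [0.7, -4.78, 0.706, 0, 0]
    - [0.7, -4.78, 0.706, 0, 0]
    - [0.7, -4.78, 0.706, 0, 0]
    - [0.7, -4.78, 0.706, 0, 0]
    - [0.7, -4.78, 0.706, 0, 0]
    - [0.7, -4.79, 0.708, 0, 0]
    - [0.7, 0, 0, 4, 0]
    - [0.7, 0, 0, 3.26, 0]
    - [0.7, 0, 0, 0, 0]

```text
time: 4.4
tcp_pos: [0.522, -0.2315, 0.1152]
tcp_rot: [[0.001, 1.0, -0.009], [1.0, -0.001, 0.005], [0.005, -0.009, -1.0]]
wrist_force: [-1.8, 1.0, 0.1]
opening: 0.0599
grip_force: 0.0
```

```bash
python3 - <<'E'
from h import *
S=avg("side",4);T=avg("top",4);o=bot.observe();print(o["tcp_pos"],o["wrist_force"])
p=o["tcp_pos"]
for c in("side","top"): print(c,proj(c,p),proj(c,p+[0,0,-.001]))
o=np.hstack([cr(S,270,220,50,75,8),np.vstack([cr(T,300,165,50,37,8),cr(T,300,165,50,38,8)])]);
cv2.imwrite("pics/z3.png",o)
E
```

```text
[ 0.5270981  -0.23294081  0.12145254] [-0.57128539 -0.44291565  0.04923023]
side [302.45928322 257.82622179] [302.41460712 258.18088039]
top [332.98983437 194.07437033] [332.90722622 194.12910144]
```

View pics/z3.png

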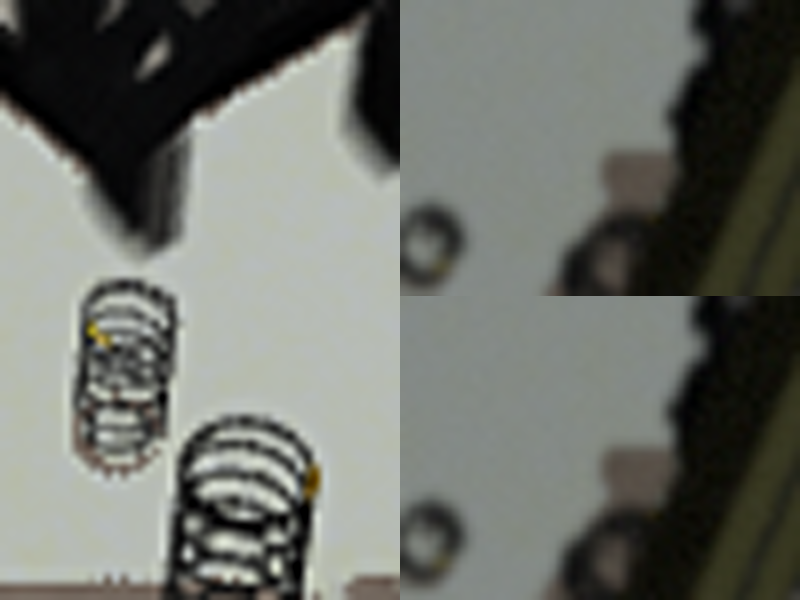

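The crop shows the fingers straddling the large spring at side (300,288); the nearest fingertip, at side (288.6,251), is clear of the small spring. Descending.

carry_out:
  steps:
    - [0.7, -0.15, 0, 3, 0]
    - [0.7, 0, 0, 3, 0]
    - [0.7, 0, 0, 2, 0]
    - [0.7, 0, 0, 0.95, 0]
    - [0.7, 0, 0, 0, 0]
    - [0.7, 0, 0, 0, 0]

```text
time: 5.4
tcp_pos: [0.5269, -0.2346, 0.0312]
tcp_rot: [[-0.0, 1.0, 0.002], [1.0, 0.0, -0.001], [-0.001, 0.002, -1.0]]
wrist_force: [-0.1, 0.1, 0.1]
opening: 0.0598
grip_force: 0.0
```

carry_out:
  steps:
    - [0.3, 0, 0, 0, 0]
    - [0.3, 0, 0, 0, 0]
    - [0.3, 0, 0, 0, 0]
    - [0.3, 0, 0, 0, 0]
    - [0.3, 0, 0, 0, 0]
    - [0.3, 0, 0, 0, 0]
  grip_force: 30

```text
time: 6.0
tcp_pos: [0.526, -0.2343, 0.0303]
tcp_rot: [[-0.0, 1.0, 0.0], [1.0, 0.0, -0.0], [-0.0, 0.0, -1.0]]
wrist_force: [-0.1, 0.1, 0.9]
opening: 0.0257
grip_force: 0.0
```

```bash
python3 - <<'E'
from h import *
S=avg("side",2);T=avg("top",2)
o=np.hstack([cr(S,265,235,50,75,8),np.vstack([cr(T,300,170,50,37,8),cr(T,300,170,50,38,8)])]);
cv2.imwrite("pics/z4.png",o);print(proj("side",bot.observe()["tcp_pos"]))
E
```

```text
[298.45331721 288.87392712]
```

View pics/z4.png

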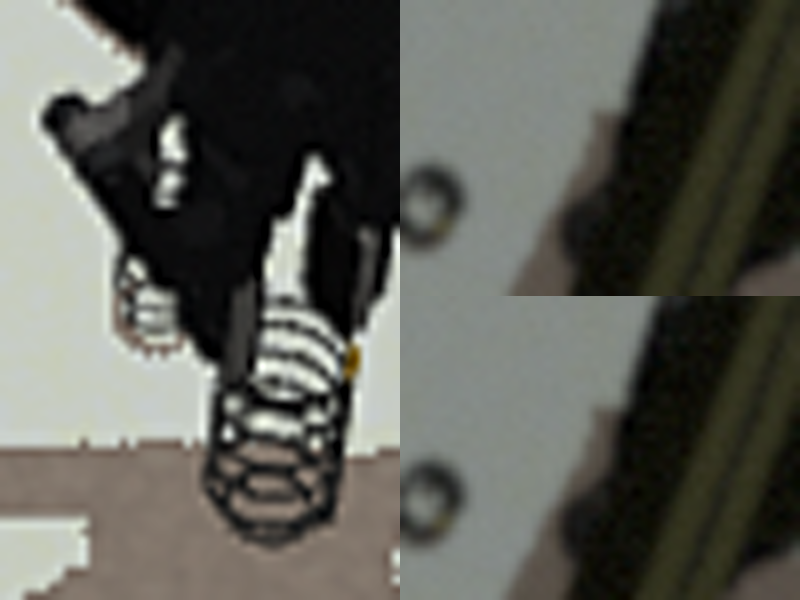

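```bash
python3 - <<'E'
from h import *
o=bot.observe();print(o["opening"],o["grip_force"],o["tcp_pos"],o["wrist_force"],o["time"])
S=optics.capture("side")
print(box(95-S.sum(2)/3.,270,280,320,315,(300,295)), yel(S,298,272,320,290))
E
```

```text
0.025324336543424926 0.0 [ 0.52590054 -0.23426629  0.03012971] [ 0.18981007  0.16732152 -0.72800807] 6.2
[289.5  279.5  309.25 303.25] [308.73211009 279.6587156 ]
```

carry_out:
  steps:
    - [0.0, 0, 0, 0, 0]
    - [0.0, 0, 0, 0, 0]
    - [0.0, 0, 0, 0, 0]

```text
time: 6.55
tcp_pos: [0.5259, -0.2343, 0.0302]
tcp_rot: [[0.0, 1.0, -0.0], [1.0, -0.0, 0.0], [0.0, -0.0, -1.0]]
wrist_force: [1.0, -0.7, -1.0]
opening: 0.0002
grip_force: 0.0
```

```bash
python3 - <<'E'
from h import *
S=avg("side",3);T=avg("top",3)
p=bot.observe()["tcp_pos"]
a_=cr(S,260,220,60,75,8)
for q,c in((p,(0,0,255)),(p+[0,0,.05],(255,0,0))):
    u=proj("side",q);cv2.circle(a_,tuple(int(v) for v in (u-[260,220]+.5)*8),4,c,-1)
o=np.hstack([a_,np.vstack([cr(T,305,170,40,75,8)])])
cv2.imwrite("pics/z5.png",o);print(o.shape,proj("top",p))
E
```

```text
(600, 800, 3) [326.44065507 199.08296291]
```

View pics/z5.png

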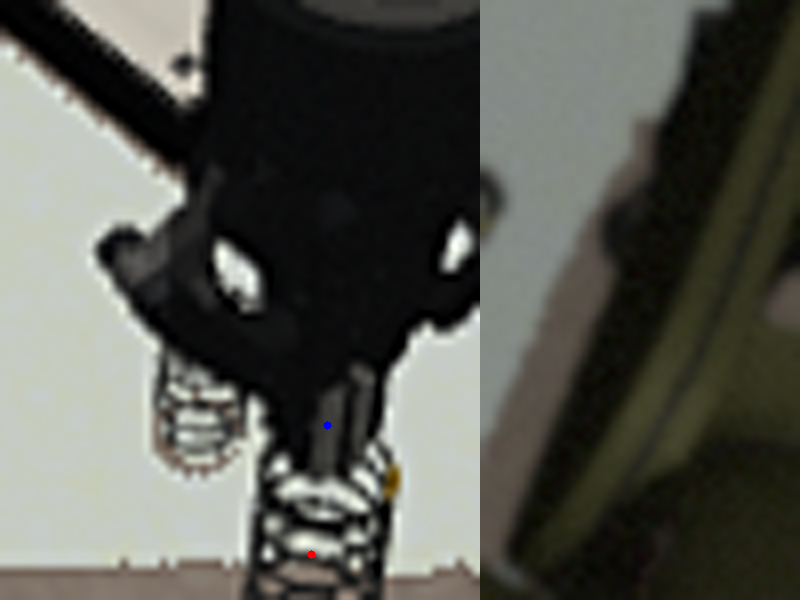

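The shut fingertips show at side (302,279), but the reported TCP projects to (298.5,289), and the fingers closed on nothing above or behind the spring. So the reported TCP and the picture disagree by about 25 mm in height, or else sideways. I'll settle it by touching a clear patch of desk.

carry_out:
  steps:
    - [0, 0, 0, -4, 0]
    - [0, 0, 0, -3, 0]
    - [0, -3, -4, 0, 0]
    - [0, -3, -4, 0, 0]
    - [0, 0, 0, 4, 0]
    - [0, 0, 0, 3, 0]
    - [0, 0, 0, 1.5, 0]
    - [0, 0, 0, 0.7, 0]
    - [0, 0, 0, 0, 0]
    - [0, 0, 0, 0, 0]

```text
time: 7.85
tcp_pos: [0.4466, -0.2947, 0.0088]
tcp_rot: [[-0.0, 1.0, 0.001], [1.0, 0.0, -0.001], [-0.001, 0.001, -1.0]]
wrist_force: [-0.1, -0.8, -0.6]
opening: 0.0004
grip_force: 0.0
```

```bash
python3 - <<'E'
from h import *
S=avg("side",2);T=avg("top",2)
p=bot.observe()["tcp_pos"];print(p);u=proj("side",p);x,y=(u-[20,55]).astype(int)
a_=cr(S,x,y,50,75,8);cv2.circle(a_,tuple(int(v) for v in (u-[x,y]+.5)*8),4,(0,0,255),-1)
u=proj("top",p);X,Y=(u-[25,37]).astype(int);b=cr(T,X,Y,50,75,8);cv2.circle(b,tuple(int(v) for v in (u-[X,Y]+.5)*8),4,(0,0,255),-1)
cv2.imwrite("pics/z6.png",np.hstack([a_,b]));print(x,y,X,Y)
E
```

```text
[ 0.44674298 -0.2947032   0.00918001]
258 276 319 188
```

View pics/z6.png

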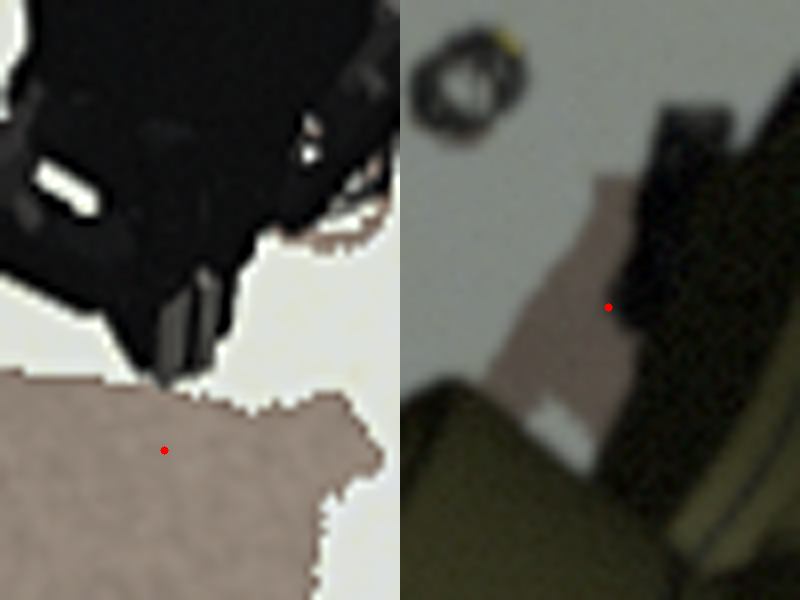

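The fingertips again show about 9 px above the projected TCP (side (281,323) against (278.5,332)). Probing down slowly.

carry_out:
  steps:
    - [0, 0, 0, 0.3, 0]
    - [0, 0, 0, 0.2, 0]
    - [0, 0, 0, 0.2, 0]
    - [0, 0, 0, 0.1, 0]
    - [0, 0, 0, 0.1, 0]

```text
time: 8.55
tcp_pos: [0.4459, -0.2942, -0.001]
tcp_rot: [[-0.0, 1.0, -0.0], [1.0, 0.0, 0.0], [0.0, -0.0, -1.0]]
wrist_force: [-0.2, 0.0, 0.5]
opening: 0.0
grip_force: 0.0
```

carry_out:
  steps:
    - [0, 0, 0, 0.3, 0]
    - [0, 0, 0, 0.3, 0]
    - [0, 0, 0, 0.3, 0]
    - [0, 0, 0, 0.2, 0]
    - [0, 0, 0, 0.2, 0]

```text
time: 9.05
tcp_pos: [0.4459, -0.2942, -0.0141]
tcp_rot: [[-0.0, 1.0, -0.0], [1.0, 0.0, 0.0], [0.0, -0.0, -1.0]]
wrist_force: [0.4, -0.9, -0.1]
opening: 0.0
grip_force: 0.0
```

carry_out:
  steps:
    - [0, 0, 0, 0.2, 0]
    - [0, 0, 0, 0.1, 0]
    - [0, 0, 0, 0.1, 0]
    - [0, 0, 0, 0.1, 0]

```text
time: 9.45
tcp_pos: [0.446, -0.2943, -0.0188]
tcp_rot: [[0.0, 1.0, 0.0], [1.0, -0.0, -0.0], [-0.0, 0.0, -1.0]]
wrist_force: [-0.7, -0.3, -0.2]
opening: -0.0004
grip_force: 0.0
```

carry_out:
  steps:
    - [0, 0, 0, 0.1, 0]
    - [0, 0, 0, 0.1, 0]
    - [0, 0, 0, 0.1, 0]

```text
time: 9.75
tcp_pos: [0.446, -0.2943, -0.0218]
tcp_rot: [[-0.0, 1.0, 0.0], [1.0, 0.0, -0.0], [-0.0, 0.0, -1.0]]
wrist_force: [0.7, -0.0, 0.3]
opening: -0.0001
grip_force: 0.0
```

carry_out:
  steps:
    - [0, 0, 0, 0.1, 0]
    - [0, 0, 0, 0.1, 0]

```text
time: 9.95
tcp_pos: [0.446, -0.2943, -0.0239]
tcp_rot: [[0.0, 1.0, 0.0], [1.0, -0.0, -0.0], [-0.0, 0.0, -1.0]]
wrist_force: [-0.7, -0.5, 0.1]
opening: -0.0001
grip_force: 0.0
```

carry_out:
  steps:
    - [0, 0, 0, 0.1, 0]
    - [0, 0, 0, 0.1, 0]

```text
time: 10.15
tcp_pos: [0.4459, -0.2943, -0.0259]
tcp_rot: [[-0.0, 1.0, -0.0], [1.0, 0.0, -0.0], [-0.0, -0.0, -1.0]]
wrist_force: [0.2, 0.6, 0.2]
opening: -0.0
grip_force: 0.0
```

carry_out:
  steps:
    - [0, 0, 0, 0.1, 0]
    - [0, 0, 0, 0.1, 0]

```text
time: 10.35
tcp_pos: [0.446, -0.2943, -0.0278]
tcp_rot: [[0.0, 1.0, 0.0], [1.0, -0.0, -0.0], [-0.0, 0.0, -1.0]]
wrist_force: [-1.0, -0.7, -0.3]
opening: 0.0001
grip_force: 0.0
```

```bash
python3 - <<'E'
from h import *
S=avg("side",2);T=avg("top",2);o=bot.observe()
p=o["tcp_pos"];print(p,o["wrist_force"],o["joint_positions"]);u=proj("side",p);x,y=(u-[25,30]).astype(int);print(u,x,y)
v=proj("side",[p[0],p[1],0]);print(v)
g=(S.sum(2)//3)
for r in range(320,345): print(r,g[r,270:296])
cv2.imwrite("pics/S7.png",S[...,::-1]);cv2.imwrite("pics/T7.png",T[...,::-1])
E
```

```text
[ 0.44591896 -0.29428958 -0.02783645] [-0.00734497 -0.09257592  0.37223656] [-3.79524097e+01  2.94056002e+01  1.05925106e+02 -2.10534289e-03
  4.46738251e+01 -3.79502911e+01]
[276.58609884 342.61071648] 251 312
[277.3035259  334.49095872]
320 [ 22  23  22  17  14  16  15  15  15  15  16  15  15  14  15  11   0  94
 239 230 225 224 223 224 224 224]
321 [ 16  13  15  14  16  12  15  16  17  15  11  32  13  13  13   0  85 196
 235 227 225 224 224 224 225 224]
322 [ 17  16  14  15  14  17  16  16  15  13   9  83  51  23   6   7 208 241
 229 225 225 226 226 226 226 228]
323 [ 14  15  17  15  14  14  15  20  15  15  15 105  91  55   8  30 253 237
 228 226 225 226 229 231 234 220]
324 [ 15  17  16  16  15  17  13  15  19  52  20  44  69  65  10  43 229 242
 215 229 231 233 218 222 228 137]
325 [ 16  17  17  17  15  14  14  25  49  94  22  34  70  59   7  35 128 224
 129 210 219 223 133 123 130 133]
326 [ 13  14  15  15  15  13  27  56  72  73  16  44  72  56   9  67 133 131
 130 125 121 123 127 132 135 139]
327 [ 15  13  15  14  14  12  38  65  71  64  10  52  72  44   7  76 134 134
 138 13
[... 1213 characters left out ...]

 139 142 140 134 135 139 140 138]
339 [137 137 134 133 133 134 138 142 138 132 133 138 139 136 132 130 134 136
 138 139 140 136 134 136 137 136]
340 [138 138 137 133 130 133 138 140 139 135 134 137 138 136 133 134 137 139
 140 139 137 135 132 131 135 136]
341 [132 132 134 133 134 140 140 139 137 133 133 136 137 135 135 136 139 139
 138 137 135 136 135 133 134 135]
342 [134 132 134 132 135 141 140 137 134 130 131 136 138 138 136 135 136 138
 137 138 138 140 141 137 134 133]
343 [137 136 135 135 135 136 136 134 135 133 129 133 138 138 140 138 135 135
 136 139 138 138 138 136 133 134]
344 [137 137 136 136 138 138 139 138 139 138 133 133 136 135 138 137 133 131
 134 137 134 133 133 133 131 132]
```

carry_out:
  steps:
    - [0, 0, 0, 0.1, 0]
    - [0, 0, 0, 0.1, 0]

```text
time: 10.75
tcp_pos: [0.446, -0.2943, -0.0298]
tcp_rot: [[-0.0, 1.0, 0.0], [1.0, 0.0, -0.0], [-0.0, 0.0, -1.0]]
wrist_force: [-0.3, -0.1, 0.3]
opening: -0.0001
grip_force: 0.0
```

carry_out:
  steps:
    - [0, 0, 0, 0.1, 0]
    - [0, 0, 0, 0.05, 0]

```text
time: 10.95
tcp_pos: [0.4459, -0.2942, -0.0314]
tcp_rot: [[0.0, 1.0, -0.0], [1.0, -0.0, 0.0], [0.0, -0.0, -1.0]]
wrist_force: [0.3, 0.1, -0.8]
opening: -0.0001
grip_force: 0.0
```

carry_out:
  steps:
    - [0, 0, 0, 0.1, 0]
    - [0, 0, 0, 0.05, 0]

```text
time: 11.15
tcp_pos: [0.4459, -0.2942, -0.0329]
tcp_rot: [[0.0, 1.0, -0.0], [1.0, -0.0, 0.0], [0.0, -0.0, -1.0]]
wrist_force: [-0.7, 0.1, -0.7]
opening: 0.0
grip_force: 0.0
```

```bash
python3 - <<'E'
from h import *
S=avg("side",2);o=bot.observe();print(o["tcp_pos"],o["wrist_force"],o["time"])
g=(S.sum(2)//3)
for r in range(330,345): print(r,g[r,268:292])
E
```

```text
[ 0.44590334 -0.29423186 -0.03288919] [-0.98804827 -0.72255118 -0.79026554] 11.25
330 [145 139  56  13  10  14  12  16  48  66  71  49   7  70  73  21  40 142
 139 137 139 139 135 133]
331 [137 143 110  33   7  13  13  26  53  68  71  41   8  68  68  34 111 137
 137 137 138 134 132 133]
332 [138 139 148  56   7  13  15   7  62  68  73  33  18  67  62  97 140 138
 140 142 141 135 129 129]
333 [137 138 140 103  39  14  10   9  60  70  73  27  16  64  63 149 144 137
 137 142 142 137 132 128]
334 [137 137 136 145  86  16   1  20  59  69  71  25  16  59  82 144 140 137
 133 136 138 137 135 135]
335 [137 137 136 139 121  57  72  41  55  65  68  18  43  90 109 142 139 137
 135 133 135 137 136 137]
336 [140 139 137 136 141 117 150  79  54  72  70  70  98 149 146 139 136 137
 138 140 138 138 136 137]
337 [138 138 133 134 135 135 138 113  87 112 107 141 144 142 140 138 134 133
 138 140 141 141 138 135]
338 [134 135 132 131 133 133 135 140 144 146 143 137 136 139 138 136 133 132
 135 138 140 142 140 135]
339 [133 136 137 137 135 133 134 135 139 143 139 133 133 138 139 136 132 131
 135 137 138 139 139 136]
340 [133 135 138 138 137 134 131 133 139 140 139 134 134 138 138 136 133 134
 137 138 141 139 136 134]
341 [132 132 133 133 134 133 133 140 141 139 137 133 133 136 137 135 135 136
 138 138 138 136 135 136]
342 [135 135 133 132 134 132 135 141 140 136 134 130 131 136 139 138 136 135
 136 138 137 137 139 141]
343 [139 139 138 135 135 134 135 136 137 134 135 132 129 133 138 138 139 139
 136 134 136 138 139 137]
344 [140 137 136 137 135 137 138 138 139 138 140 138 133 134 135 136 138 137
 132 131 134 137 133 133]
```

carry_out:
  steps:
    - [0, 0, 0, 0.1, 0]
    - [0, 0, 0, 0.05, 0]

```text
time: 11.45
tcp_pos: [0.446, -0.2943, -0.0344]
tcp_rot: [[0.0, 1.0, 0.0], [1.0, -0.0, -0.0], [-0.0, 0.0, -1.0]]
wrist_force: [-0.7, 0.3, -0.0]
opening: 0.0004
grip_force: 0.0
```

carry_out:
  steps:
    - [0, 0, 0, 0.1, 0]
    - [0, 0, 0, 0, 0]

```text
time: 11.65
tcp_pos: [0.4458, -0.2942, -0.0354]
tcp_rot: [[0.0, 1.0, -0.0], [1.0, -0.0, 0.0], [0.0, -0.0, -1.0]]
wrist_force: [0.5, 0.2, -0.3]
opening: -0.0001
grip_force: 0.0
```

carry_out:
  steps:
    - [0, 0, 0, 0.1, 0]
    - [0, 0, 0, 0, 0]

```text
time: 11.85
tcp_pos: [0.4459, -0.2942, -0.0364]
tcp_rot: [[-0.0, 1.0, -0.0], [1.0, 0.0, 0.0], [0.0, -0.0, -1.0]]
wrist_force: [-0.9, -0.0, -0.1]
opening: -0.0003
grip_force: 0.0
```

carry_out:
  steps:
    - [0, 0, 0, 0.1, 0]
    - [0, 0, 0, 0, 0]

```text
time: 12.05
tcp_pos: [0.4459, -0.2942, -0.0374]
tcp_rot: [[0.0, 1.0, -0.0], [1.0, -0.0, 0.0], [0.0, -0.0, -1.0]]
wrist_force: [-0.3, -0.4, -0.0]
opening: -0.0002
grip_force: 0.0
```

carry_out:
  steps:
    - [0, 0, 0, 0.1, 0]
    - [0, 0, 0, 0.05, 0]

```text
time: 12.25
tcp_pos: [0.4459, -0.2943, -0.0389]
tcp_rot: [[0.0, 1.0, -0.0], [1.0, -0.0, 0.0], [0.0, -0.0, -1.0]]
wrist_force: [-1.2, -0.3, 0.2]
opening: 0.0001
grip_force: 0.0
```

carry_out:
  steps:
    - [0, 0, 0, 0.1, 0]
    - [0, 0, 0, 0.05, 0]

```text
time: 12.45
tcp_pos: [0.446, -0.2943, -0.039]
tcp_rot: [[-0.0, 1.0, 0.0], [1.0, 0.0, -0.0], [-0.0, 0.0, -1.0]]
wrist_force: [-2.8, 1.7, 16.8]
opening: -0.0002
grip_force: 8.6
```

carry_out:
  steps:
    - [0, 0, 0, 0.1, 0]
    - [0, 0, 0, 0.05, 0]

```text
time: 12.65
tcp_pos: [0.4461, -0.2943, -0.0391]
tcp_rot: [[-0.0, 1.0, 0.001], [1.0, 0.0, -0.001], [-0.001, 0.001, -1.0]]
wrist_force: [-4.6, 4.7, 30.4]
opening: -0.0001
grip_force: 14.9
```

The fingertips touch the desk at a reported z of -0.039. So the true fingertip height is the reported z plus 39 mm, and I'll use that from here. Now to grip the spring.

carry_out:
  steps:
    - [0, 0, 0, -1, 0]
    - [0.3, 0, 0, -4, 0]
    - [0.7, 0, 0, -4, 0]
    - [0.7, 3, 4, 0, 0]
    - [0.7, 3.1, 3.9, 0, 0]
    - [0.7, 0, 0.2, 0, 0]
    - [0.7, 0, 0, 3, 0]
    - [0.7, 0, 0, 2.4, 0]
    - [0.7, 0, 0, 0, 0]
    - [0.7, 0, 0, 0, 0]

```text
time: 13.65
tcp_pos: [0.5262, -0.2332, -0.0062]
tcp_rot: [[0.0, 1.0, -0.002], [1.0, -0.0, 0.001], [0.001, -0.002, -1.0]]
wrist_force: [-0.3, -0.2, 0.4]
opening: 0.0597
grip_force: 0.0
```

carry_out:
  steps:
    - [0.55, 0, 0.08, 0.2, 0]
    - [0.45, 0, 0, 0, 0]
    - [0.35, 0, 0, 0, 0]
    - [0.3, 0, 0, 0, 0]
    - [0.25, 0, 0, 0, 0]
    - [0.25, 0, 0, 0, 0]
  grip_force: 30

```text
time: 14.25
tcp_pos: [0.5285, -0.2337, -0.0072]
tcp_rot: [[-0.0, 1.0, 0.001], [1.0, 0.0, -0.001], [-0.001, 0.001, -1.0]]
wrist_force: [1.4, -1.5, 2.3]
opening: 0.0346
grip_force: 30.0
```

carry_out:
  steps:
    - [0.25, 0, 0, -2, 0]
    - [0.25, 0, 0, -4, 0]
    - [0.25, 0, 0, -4, 0]
    - [0.25, 0, 0, -4, 0]
    - [0.25, 4.16, 2.26, 0, 0]
    - [0.25, 4.16, 2.26, 0, 0]
    - [0.25, 4.16, 2.26, 0, 0]
    - [0.25, 4.16, 2.26, 0, 0]
    - [0.25, 4.16, 2.26, 0, 0]

```text
time: 15.15
tcp_pos: [0.6406, -0.0234, 0.1318]
tcp_rot: [[0.0, 1.0, -0.001], [1.0, -0.0, 0.0], [0.0, -0.001, -1.0]]
wrist_force: [0.4, -0.8, -1.8]
opening: 0.0347
grip_force: 30.3
```

carry_out:
  steps:
    - [0.25, 0, 0, 0, -8.59]
    - [0.25, 0, 0, 0, -8.59]
    - [0.25, 0, 0, 0, -8.59]
    - [0.25, 0, 0, 0, -8.59]
    - [0.25, 0, 0, 0, -8.59]
    - [0.25, 0, 0, 0, -8.59]
    - [0.25, 0, 0, 0, 0]
    - [0.25, 0, 0, 0, 0]
    - [0.25, 0, 0, 0, 0]

```text
time: 16.05
tcp_pos: [0.6404, -0.0252, 0.1319]
tcp_rot: [[-0.782, 0.624, -0.001], [0.624, 0.782, 0.0], [0.001, -0.0, -1.0]]
wrist_force: [-0.2, -0.1, 0.0]
opening: 0.0348
grip_force: 30.3
```

```bash
python3 - <<'E'
from h import *
S=avg("side",4);T=avg("top",4);o=bot.observe();p=o["tcp_pos"];print(p,np.degrees(np.arctan2(o["tcp_rot"][1,0],o["tcp_rot"][0,0])),o["opening"],o["wrist_force"],o["ft_torque"],o["time"])
cv2.imwrite("pics/S8.png",S[...,::-1]);cv2.imwrite("pics/T8.png",T[...,::-1])
ax=[.6414,-.0258]
A=cr(S,275,135,48,75,8)
for c,r,z in(((0,0,255),.018,.133),((255,0,0),.0127,.133),((0,255,0),.009,.122)):
    for q in cyl(p[0] if r>.01 else ax[0],p[1] if r>.01 else ax[1],r,[z])[::3]:
        u=(proj("side",q)-[275,135]+.5)*8;cv2.circle(A,tuple(int(v) for v in u),1,c,-1)
B=cr(T,240,125,50,75,8)
cv2.imwrite("pics/z7.png",np.hstack([A,B]))
print("tail proj",proj("side",[p[0],p[1],.133]),"dab",yel(S,285,130,320,180))
E
```

```text
[ 0.64072351 -0.02530077  0.13221199] 141.52172771425495 0.03462158610801604 [-0.33139485 -1.32452577 -0.09120829] [-0.00925452 -0.00177977  0.02301256] 16.45
tail proj [299.3852838  180.23323636] dab [307.7721519  153.98734177]
```

View pics/z7.png

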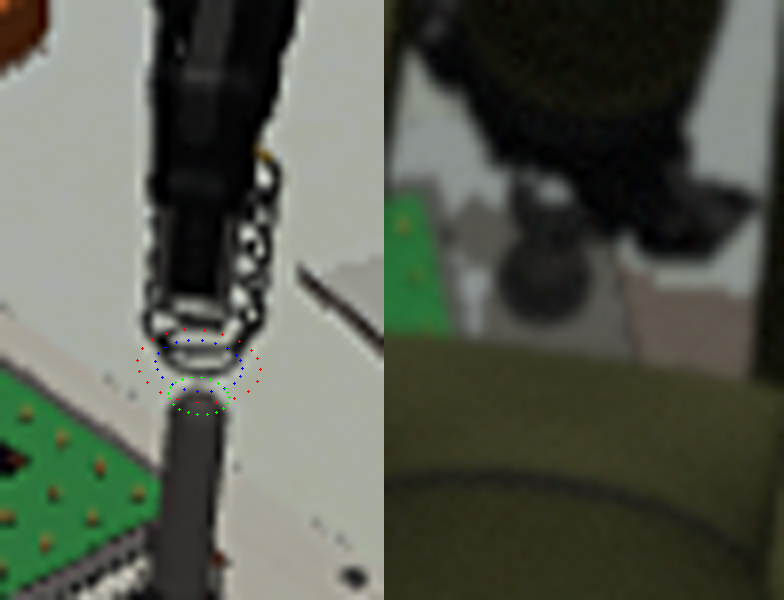

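The spring hangs straight in the grip just above the rod: the tail is at about side (300,179) and the rod top at (299.5,184). I'll check the centring numerically.

```bash
python3 - <<'E'
from h import *
S=cv2.imread("pics/S8.png").astype(float).sum(2)/3
for r in range(172,200):
    d=np.nonzero(S[r,290:310]<95)[0]+290
    print(r,S[r,292:309].astype(int))
for p in([.6407,-.0253],[.6414,-.0258]):
    for z,rr in((.139,.0127),(.1415,.0127),(.122,.009),(.116,.009),(.122,.005)):print(p,z,rr,np.round(ext("side",cyl(*p,rr,[z])),1))
E
```

```text
172 [184  84  79  37  53  90  87  86  67  43  44  65 178 182  66  35 170]
173 [174  84  55  33  62 140 143 150 122  92  77  50 107  88  94  11 132]
174 [133  32 139 124  89  53  43  78  86  92  98  68  90  25 172  43 134]
175 [135  46 173 179 160  74  39  32  31  30  32 136 187  60  29  29 152]
176 [166  53 101  83  58 120 123 121 123 101  84 175 129  33  29 111 173]
177 [178 123  50   4 113 168 172 171 170 171 171 166  60  16 115 176 173]
178 [170 181 115  19  39  75  67  73  76  80  87  75  20  68 175 173 167]
179 [167 174 153  55  79 135  90  99 104 110 110 149  58 140 173 169 166]
180 [167 170 178 123  60  96 133 163 165 162 149  94  89 171 172 168 166]
181 [167 168 171 178 145  94  78  62  66  50  71 105 173 172 168 166 166]
182 [167 168 169 169 173 180 180 136 138 145 179 177 171 167 165 165 166]
183 [168 167 167 169 174 166 140 113 135 162 177 171 167 166 165 166 167]
184 [164 167 168 173 165 107  64  62  60  77 159 173 169 167 165 166 165]
185 [165 166 170 171  98  45  58  70  69  59  89 162 172 169 166 166 166]
186 [160 163 172 142  47  41  56  62  63  56  35 121 171 169 167
[... 837 characters left out ...]
 65  44  45  47  48  48  45  30 142 166 162 161 161 161 161]
199 [ 70  73  57  43  45  46  48  48  45  26 170 168 162 160 160 161 161]
[0.6407, -0.0253] 0.139 0.0127 [294.2 175.  305.  181.5]
[0.6407, -0.0253] 0.1415 0.0127 [294.2 174.1 305.1 180.6]
[0.6407, -0.0253] 0.122 0.009 [295.2 181.7 302.8 186.3]
[0.6407, -0.0253] 0.116 0.009 [295.  183.7 302.6 188.3]
[0.6407, -0.0253] 0.122 0.005 [296.9 182.7 301.1 185.2]
[0.6414, -0.0258] 0.139 0.0127 [294.5 175.  305.4 181.5]
[0.6414, -0.0258] 0.1415 0.0127 [294.6 174.2 305.5 180.6]
[0.6414, -0.0258] 0.122 0.009 [295.5 181.7 303.2 186.3]
[0.6414, -0.0258] 0.116 0.009 [295.3 183.7 303.  188.3]
[0.6414, -0.0258] 0.122 0.005 [297.2 182.7 301.5 185.3]
```

Tail and rod axes agree to within about 1 mm, so a nudge of about 0.9 mm is enough. Then down over the rod.

carry_out:
  steps:
    - [0.25, -0.09, 0, 0, 0]
    - [0.25, 0, 0, 1, 0]
    - [0.25, 0, 0, 0.8, 0]
    - [0.25, 0, 0, 0.5, 0]
    - [0.25, 0, 0, 0.5, 0]
    - [0.25, 0, 0, 0, 0]

```text
time: 17.05
tcp_pos: [0.6406, -0.0257, 0.1029]
tcp_rot: [[-0.783, 0.622, -0.002], [0.622, 0.783, 0.0], [0.002, -0.001, -1.0]]
wrist_force: [-0.2, 0.7, -0.3]
opening: 0.0345
grip_force: 30.3
```

carry_out:
  steps:
    - [0.25, 0, 0, 1, 0]
    - [0.25, 0, 0, 1, 0]
    - [0.25, 0, 0, 1, 0]
    - [0.25, 0, 0, 1, 0]
    - [0.25, 0, 0, 0.5, 0]
    - [0.25, 0, 0, 0, 0]

```text
time: 17.65
tcp_pos: [0.6406, -0.0258, 0.0579]
tcp_rot: [[-0.783, 0.622, -0.002], [0.622, 0.783, 0.0], [0.002, -0.001, -1.0]]
wrist_force: [-0.3, -0.4, -0.5]
opening: 0.0347
grip_force: 30.3
```

carry_out:
  steps:
    - [0.25, 0, 0, 0.3, 0]
    - [0.25, 0, 0, 0.3, 0]
    - [0.25, 0, 0, 0.2, 0]
    - [0.25, 0, 0, 0, 0]

```text
time: 18.05
tcp_pos: [0.6414, -0.0258, 0.0511]
tcp_rot: [[-0.783, 0.622, -0.0], [0.622, 0.783, -0.0], [0.0, -0.0, -1.0]]
wrist_force: [0.9, -0.1, -0.6]
opening: 0.0349
grip_force: 30.3
```

carry_out:
  steps:
    - [0.25, 0, 0, 0.2, 0]
    - [0.25, 0, 0, 0.2, 0]
    - [0.25, 0, 0, 0, 0]
    - [0.25, 0, 0, 0, 0]

```text
time: 18.45
tcp_pos: [0.6418, -0.0258, 0.0479]
tcp_rot: [[-0.783, 0.622, 0.001], [0.622, 0.783, -0.0], [-0.001, 0.0, -1.0]]
wrist_force: [-1.6, -0.2, 2.9]
opening: 0.0348
grip_force: 31.0
```

carry_out:
  steps:
    - [0.25, 0, 0, 0.1, 0]
    - [0.25, 0, 0, 0, 4]
    - [0.25, 0, 0, 0, 4]
    - [0.25, 0, 0, 0, 0]

```text
time: 18.85
tcp_pos: [0.6423, -0.0252, 0.047]
tcp_rot: [[-0.688, 0.726, 0.002], [0.726, 0.688, 0.001], [-0.001, 0.002, -1.0]]
wrist_force: [-1.6, 0.9, 5.1]
opening: 0.0348
grip_force: 31.3
```

carry_out:
  steps:
    - [0.25, 0, 0, 0, 4]
    - [0.25, 0, 0, 0, 4]
    - [0.25, 0, 0, 0, 0]

```text
time: 19.15
tcp_pos: [0.6412, -0.0258, 0.0457]
tcp_rot: [[-0.581, 0.814, -0.001], [0.814, 0.581, 0.0], [0.0, -0.0, -1.0]]
wrist_force: [0.0, 0.2, -0.2]
opening: 0.0348
grip_force: 30.7
```

Passed the upper pin with the opening at about -1°. On to the lower pin.

carry_out:
  steps:
    - [0.25, 0, 0, 0.3, 0]
    - [0.25, 0, 0, 0.3, 0]
    - [0.25, 0, 0, 0.2, 0]
    - [0.25, 0, 0, 0.2, 0]
    - [0.25, 0, 0, 0, 0]

```text
time: 19.65
tcp_pos: [0.6415, -0.0258, 0.0366]
tcp_rot: [[-0.582, 0.814, 0.0], [0.814, 0.582, 0.0], [-0.0, 0.0, -1.0]]
wrist_force: [-1.0, 0.9, 5.2]
opening: 0.0347
grip_force: 31.5
```

carry_out:
  steps:
    - [0.25, 0, 0, 0.2, 0]
    - [0.25, 0, 0, 0, 0]
    - [0.25, 0, 0, 0, 0]

```text
time: 19.95
tcp_pos: [0.6416, -0.0258, 0.0353]
tcp_rot: [[-0.582, 0.814, 0.001], [0.814, 0.582, -0.0], [-0.0, 0.001, -1.0]]
wrist_force: [-2.1, 0.7, 7.8]
opening: 0.0345
grip_force: 31.7
```

carry_out:
  steps:
    - [0.25, 0, 0, -0.1, 0]
    - [0.25, 0, 0, 0, 5]
    - [0.25, 0, 0, 0, 5]
    - [0.25, 0, 0, 0, 5]
    - [0.25, 0, 0, 0, 5]
    - [0.25, 0, 0, 0, 5]
    - [0.25, 0, 0, 0, 0]

```text
time: 20.65
tcp_pos: [0.6434, -0.0258, 0.0363]
tcp_rot: [[-0.183, 0.983, 0.004], [0.983, 0.183, -0.0], [-0.001, 0.004, -1.0]]
wrist_force: [1.9, 0.1, 5.1]
opening: 0.0347
grip_force: 31.7
```

carry_out:
  steps:
    - [0.25, 0, 0, 0, 4]
    - [0.25, 0, 0, 0, 4]
    - [0.25, 0, 0, 0, 4]
    - [0.25, 0, 0, 0, 0]

```text
time: 21.05
tcp_pos: [0.6435, -0.0258, 0.0362]
tcp_rot: [[0.024, 1.0, 0.004], [1.0, -0.024, -0.0], [-0.0, 0.004, -1.0]]
wrist_force: [2.4, 1.2, 5.3]
opening: 0.0348
grip_force: 31.8
```

carry_out:
  steps:
    - [0.25, 0, 0, 0, 4]
    - [0.25, 0, 0, 0, 4]
    - [0.25, 0, 0, 0, 0]

```text
time: 21.35
tcp_pos: [0.6418, -0.0259, 0.0349]
tcp_rot: [[0.162, 0.987, 0.001], [0.987, -0.162, -0.0], [0.0, 0.001, -1.0]]
wrist_force: [1.6, 0.4, 0.0]
opening: 0.0348
grip_force: 31.2
```

carry_out:
  steps:
    - [0.25, 0, 0, 0.2, 0]
    - [0.25, 0, 0, 0.2, 0]
    - [0.25, 0, 0, 0, 0]

```text
time: 21.65
tcp_pos: [0.6417, -0.0259, 0.0307]
tcp_rot: [[0.163, 0.987, 0.0], [0.987, -0.163, -0.0], [0.0, 0.0, -1.0]]
wrist_force: [1.8, -0.6, 0.1]
opening: 0.0345
grip_force: 31.1
```

carry_out:
  steps:
    - [0.25, 0, 0, 0.2, 0]
    - [0.25, 0, 0, 0.2, 0]
    - [0.25, 0, 0, 0, 0]
    - [0.25, 0, 0, 0, 0]

```text
time: 22.05
tcp_pos: [0.6418, -0.0258, 0.0277]
tcp_rot: [[0.164, 0.986, 0.001], [0.986, -0.164, 0.0], [0.0, 0.001, -1.0]]
wrist_force: [2.8, 0.8, 3.9]
opening: 0.0348
grip_force: 31.8
```

Tail is home on the collar, at the height expected. Releasing.

carry_out:
  steps:
    - [0.25, 0, 0, -0.2, 0]
    - [0.25, 0, 0, 0, 0]
    - [0.5, 0, 0, 0, 0]
    - [0.6, 0, 0, 0, 0]
    - [0.65, 0, 0, 0, 0]
    - [0.65, 0, 0, 0, 0]
    - [0.65, 0, 0, -2, 0]
    - [0.65, 0, 0, -4, 0]
    - [0.65, 0, 0, -4, 0]
    - [0.65, 0, 0, -4, 0]

```text
time: 23.05
tcp_pos: [0.6406, -0.0258, 0.1702]
tcp_rot: [[0.164, 0.986, -0.002], [0.986, -0.164, 0.0], [-0.0, -0.002, -1.0]]
wrist_force: [0.9, -0.1, -0.8]
opening: 0.0556
grip_force: 0.0
```

carry_out:
  steps:
    - [0.65, 0, 0, 0, -4.72]
    - [0.65, 0, 0, 0, -4.72]
    - [0.65, 4.184, -2.363, 0, 0]
    - [0.65, 4.184, -2.363, 0, 0]
    - [0.65, 4.184, -2.363, 0, 0]
    - [0.65, 4.184, -2.363, 0, 0]
    - [0.65, 4.184, -2.363, 0, 0]
    - [0.65, 4.184, -2.363, 0, 0]
    - [0.65, 4.184, -2.363, 0, 0]
    - [0.65, 0, 0, 5, 0]
    - [0.65, 0, 0, 5, 0]
    - [0.65, 0, 0, 4, 0]

```text
time: 24.25
tcp_pos: [0.4746, 0.2674, 0.0275]
tcp_rot: [[-0.002, 1.0, -0.001], [1.0, 0.002, -0.001], [-0.001, -0.001, -1.0]]
wrist_force: [0.0, -0.1, 0.4]
opening: 0.0552
grip_force: 0.0
```

carry_out:
  steps:
    - [0.65, 0, 0, 0, 0]
    - [0.65, 0, 0, 0, 0]

```text
time: 24.45
tcp_pos: [0.4757, 0.2668, 0.0291]
tcp_rot: [[0.0, 1.0, -0.002], [1.0, -0.0, -0.001], [-0.001, -0.002, -1.0]]
wrist_force: [-0.3, -0.2, -0.0]
opening: 0.0554
grip_force: 0.0
```

```bash
python3 - <<'E'
from h import *
S=avg("side",3);o=bot.observe();p=o["tcp_pos"];print(p,o["tcp_rot"].round(3).tolist(),o["time"])
M=S.astype(int);print("cap",box((M[...,0]-M[...,2])-30,182,156,208,188,(194,173)))
print("spring expected",ext("side",cyl(.6414,-.0258,.018,[.045,.100])),"dab",yel(S,285,180,315,205))
for r in range(184,214,2): print(r,S[r,286:312].sum(1)//3)
t=np.radians(-46);print(proj("side",[.6414+.0168*np.cos(t),-.0258+.0168*np.sin(t),.0988]))
cv2.imwrite("pics/S9.png",S[...,::-1])
E
```

```text
[0.47841207 0.2679178  0.03163294] [[0.001, 1.0, 0.004], [1.0, -0.001, 0.002], [0.002, 0.004, -1.0]] 24.6
cap [186.75 166.   201.5  179.75]
spring expected [289.4939967  186.70602178 306.14255832 213.55682765] dab [305.         193.44419643]
184 [161 160 161 160 165 130 162 166 166 171 162 124 129 135 135 136 159 169
 167 166 164 164 164 164 163 164]
186 [156 165 163 161 160 159 159 163 173 145  52  56  75  58  82  78  53 119
 169 168 165 165 165 165 165 165]
188 [ 71  87 110 152 166 168 155 152 106 100  45  40  47  54  54  52  35 126
 174 170 166 164 164 166 166 166]
190 [ 72  71  73  72  93 113  53  75 121  75  42  45  47  48  49  47  35  98
  71 151 168 165 165 165 164 165]
192 [ 70  85  76  73  76  53  38  61 175  92  43  44  47  49  49  45  45 124
 170  83 158 170 166 164 164 165]
194 [ 75  46  71  75  78  49  38  50  67  41  42  46  47  48  47  41  82 131
  66 103 131 165 166 165 165 163]
196 [ 73  73  74  75  74  39  37  50  20  34  47  53  54  51  53  44  64  19
  50  52 165 167 163 164 164 163]
198 [ 82  74  74  75  81  35  48  42  36  44  39  39  32  39  39  37 150 104
  22 123 166 163 160 160 161 162]
200 [ 48  54  74  77  59  31  50  29  48  45  41  49  44  44  30  50  39  47
  39  92 163 162 160 159 160 160]
202 [ 69  70  58  45  54  27  28  49  35  45  48  39  49  49  45  65 177  71
  43 169 165 160 160 160 159 159]
204 [ 56  81  86  77  36  28  51  36  27  41  46  44  38  42  34  32  44  30
  21 166 163 159 158 158 158 160]
206 [ 72  37  81 101  82  30  81 136  59  45  49  49  50  50  41 100 102  32
 114 166 163 160 160 159 159 156]
208 [ 87 168 173 145  60  99  69  27  20  31  33  37  36  43  23  61  27  40
 139 164 161 159 159 160 160 159]
210 [164 163 170 139  37  18  87  36  15  14  22  21  23  18  37  26  23   2
 163 166 160 159 159 159 159 159]
212 [161 165 178  66  43  37  59  27  14  18  26  28  25  16   5  56  30  10
 100 162 161 159 160 160 160 159]
[305.3521858  193.30421132]
```

The spring is seated: its dab shows at side (305.0,193.4), predicted (305.4,193.3). Now the cap.

carry_out:
  steps:
    - [0.65, 0, 0, 2, 0]
    - [0.65, 0, 0, 2, 0]
    - [0.65, 0, 0, 1.3, 0]
    - [0.65, 0, 0, 0.6, 0]
    - [0.65, 0, 0, 0, 0]
    - [0.65, 0, 0, 0, 0]
    - [0.65, 0, 0, 0, 0]

```text
time: 25.3
tcp_pos: [0.4772, 0.2676, -0.0286]
tcp_rot: [[0.0, 1.0, 0.002], [1.0, -0.0, 0.001], [0.001, 0.002, -1.0]]
wrist_force: [1.0, -0.3, -0.5]
opening: 0.0554
grip_force: 0.0
```

carry_out:
  steps:
    - [0.65, 0, -0.1, 0.4, 0]
    - [0.5, 0, 0, 0, 0]
    - [0.4, 0, 0, 0, 0]
    - [0.3, 0, 0, 0, 0]
    - [0.25, 0, 0, 0, 0]
    - [0.2, 0, 0, 0, 0]
    - [0.2, 0, 0, 0, 0]
  grip_force: 40

```text
time: 26.0
tcp_pos: [0.4754, 0.2672, -0.0335]
tcp_rot: [[0.0, 1.0, 0.001], [1.0, -0.0, 0.0], [0.0, 0.001, -1.0]]
wrist_force: [0.1, -0.5, 4.9]
opening: 0.0303
grip_force: 39.8
```

carry_out:
  steps:
    - [0.2, 0, 0, -2, 0]
    - [0.2, 0, 0, -4.5, 0]
    - [0.2, 0, 0, -4.5, 0]
    - [0.2, 0, 0, -4, 0]
    - [0.2, -4.186, 2.37, 0, 0]
    - [0.2, -4.186, 2.37, 0, 0]
    - [0.2, -4.186, 2.37, 0, 0]
    - [0.2, -4.186, 2.37, 0, 0]
    - [0.2, -4.186, 2.37, 0, 0]
    - [0.2, -4.186, 2.37, 0, 0]
    - [0.2, -4.186, 2.37, 0, 0]

```text
time: 27.1
tcp_pos: [0.6409, -0.0276, 0.1152]
tcp_rot: [[0.001, 1.0, -0.002], [1.0, -0.001, 0.001], [0.001, -0.002, -1.0]]
wrist_force: [-0.0, 0.2, -0.9]
opening: 0.03
grip_force: 40.0
```

carry_out:
  steps:
    - [0.2, 0, 0, 0, 0]
    - [0.2, 0, 0, 0, 0]
    - [0.2, 0, 0, 0, 0]
    - [0.2, 0, 0, 0, 0]
    - [0.2, 0, 0, 0, 0]

```text
time: 27.6
tcp_pos: [0.6402, -0.0245, 0.1162]
tcp_rot: [[-0.002, 1.0, -0.001], [1.0, 0.002, 0.0], [0.0, -0.001, -1.0]]
wrist_force: [-0.0, -0.0, -1.6]
opening: 0.0304
grip_force: 40.0
```

```bash
python3 - <<'E'
from h import *
S=avg("side",4);o=bot.observe();p=o["tcp_pos"];print(p,o["opening"],o["wrist_force"],o["time"])
u=p[2]+.0335
print("flange expected",ext("side",cyl(p[0],p[1],.021,[u,u+.004])), "if at rod",ext("side",cyl(.6414,-.0258,.021,[u,u+.004])))
M=S.astype(int)
w=(M[...,0]-M[...,2])
for r in range(166,186): print(r,w[r,286:314])
print(box(w-30.,284,150,316,186,(300,174)))
cv2.imwrite("pics/z10.png",np.hstack([cr(S,280,145,40,60,10),]))
E
```

```text
[ 0.64081991 -0.02525636  0.11645504] 0.02986043904876321 [-0.14766904  0.14873374 -1.53912066] 27.8
flange expected [290.9689261  167.74535337 309.25392778 179.79171351] if at rod [291.30184736 167.80833255 309.59154206 179.8587878 ]
166 [ 4  3  0  0 -1 -1  0 -1  3  2 -2 20 36 37 36 36 34 33 30 47 61 39  6 -1
  2  0  5  8]
167 [ 5  4  0  0 -2 -1  0 -1  3  2 -4 28 38 36 35 36 35 33 33 52 61 50 10 -1
  1  0  8  7]
168 [ 6  5  2  0  0 -3 -2  0  3  2 -4 45 48 41 39 39 41 41 47 57 56 44  6 -1
  1  2  8  1]
169 [ 6  3  1  0 -2  0 -1  1  3  1 -5 46 57 56 52 51 55 56 56 51 40 36  4  0
  3  5  6  7]
170 [ 1  1  0 -2  0 -1 -1  2  3  1 -3 33 35 43 46 50 47 46 37 35 39 34  1  0
  4  6 12 10]
171 [ 2  4  2  0  0 -1 -1  1  3  0  0 37 35 38 36 37 33 38 36 34 37 23 -3  0
  4  8 10 11]
172 [ 4  7  6  2  0  0 -1  1  2  0  3 37 34 40 35 37 35 37 36 34 35 30 10  3
  4  7  7  8]
173 [ 7  8  6  3  0 -1  0  1  2  0  6 40 35 40 36 37 35 37 37 35 34 53 36  4
  5  6  8  8]
174 [ 4  3  4  3  1  6  3 -1  1 -2  9 40 35 39 35 37 35 36 38 36 35 58 52  3
  5  7  9  8]
175 [ 3  2  1  1  2 18  9 -1  4  2 19 39 35 37
[... 284 characters left out ...]
0 59 50 37 16  8  9
  7  4  5  5]
179 [ 2  5  4  4  5  7  8  5  8 11  8 18 27 39 45 48 37 38 18 11  9  5  7  6
  5  8 10 10]
180 [ 2  0  0  1  2  8  7  7  6  4  3  7  6  6 11 15  9  9  4  2  2  4  7  7
  3  5  8 10]
181 [10  3  0  3  8  9  6  5  5  5  8  8  6  6  6  8  8  2  1  5  7  8 10  8
  9  7  9  9]
182 [15 14  7  8  8  7  7  5  3  8 12 10  8  7  3  3  3  5  5  9 11 12  8  4
  6  8  9  7]
183 [14 14 15 11  5  3  4  6  6  6  8  8  8  6  6  7  6  5  7 11 12  8  6  5
  8  8  9  9]
184 [13 14 14 15  8  4  6  7  7  7  7  5  6  7  6  7  5  7  5  7 10  8  9  9
 11 12 11  9]
185 [15 14 14 13 15  9 10  8  7  4  5  5  5  5  6  5  6  8  4  4  8  8 10 10
 10  9  8  7]
[292.75 162.25 308.5  179.5 ]
```

```bash
python3 - <<'E'
from h import *
for p,u in(([.6408,-.0253],.1499),([.6414,-.0258],.1499)):
    q=np.array([proj("side",c) for c in cyl(*p,.021,[u])])
    lo=q[q[:,1]>q[:,1].mean()];lo=lo[np.argsort(lo[:,0])]
    print(p,"lowest",lo[lo[:,1].argmax()])
    i=lo[:,1].argmax()
    for r in(177.5,178,178.5): print(r,np.interp(r,lo[:i+1,1],lo[:i+1,0]),np.interp(-r,-lo[i:,1],lo[i:,0]))
E
```

```text
[0.6408, -0.0253] lowest [300.73598913 179.82355933]
177.5 293.13695775725114 307.9972810480014
178 293.8844358368589 307.43667797770803
178.5 294.8197459868072 306.6869563827525
[0.6414, -0.0258] lowest [301.07406177 179.87805775]
177.5 293.3963574165996 308.3828633286536
178 294.12797052223186 307.8377945175262
178.5 295.0438118142523 307.1185355683093
```

carry_out:
  steps:
    - [0.2, -0.06, 0.1, 1.5, 0]
    - [0.2, 0, 0, 1, 0]
    - [0.2, 0, 0, 0.4, 0]
    - [0.2, 0, 0, 0.3, 0]
    - [0.2, 0, 0, 0, 0]

```text
time: 28.3
tcp_pos: [0.6419, -0.0265, 0.0839]
tcp_rot: [[0.0, 1.0, -0.0], [1.0, -0.0, 0.0], [0.0, -0.0, -1.0]]
wrist_force: [-0.5, 0.3, -1.8]
opening: 0.0306
grip_force: 40.0
```

carry_out:
  steps:
    - [0.2, 0, 0, 0.2, 0]
    - [0.2, 0, 0, 0.2, 0]
    - [0.2, 0, 0, 0, 0]

```text
time: 28.6
tcp_pos: [0.6426, -0.0262, 0.0805]
tcp_rot: [[0.0, 1.0, 0.001], [1.0, -0.0, 0.001], [0.001, 0.001, -1.0]]
wrist_force: [1.2, 1.4, -1.7]
opening: 0.0299
grip_force: 40.1
```

carry_out:
  steps:
    - [0.2, 0, 0, 0.3, 0]
    - [0.2, 0, 0, 0.3, 0]
    - [0.2, 0, 0, 0.3, 0]
    - [0.2, 0, 0, 0, 0]

```text
time: 29.0
tcp_pos: [0.6425, -0.0261, 0.0709]
tcp_rot: [[0.0, 1.0, 0.001], [1.0, -0.0, 0.001], [0.001, 0.001, -1.0]]
wrist_force: [3.7, 3.9, -1.7]
opening: 0.0304
grip_force: 40.0
```

carry_out:
  steps:
    - [0.2, 0, 0, 0.2, 0]
    - [0.2, 0, 0, 0.2, 0]
    - [0.2, 0, 0, 0.2, 0]
    - [0.2, 0, 0, 0, 0]

```text
time: 29.4
tcp_pos: [0.6427, -0.0262, 0.0654]
tcp_rot: [[0.0, 1.0, 0.001], [1.0, -0.0, 0.001], [0.001, 0.001, -1.0]]
wrist_force: [4.4, 6.0, 0.4]
opening: 0.0303
grip_force: 40.2
```

carry_out:
  steps:
    - [0.2, 0.06, 0.05, 0, 0]
    - [0.2, 0, 0, 0, 0]
    - [0.35, 0, 0, 0, 0]
    - [0.45, 0, 0, 0, 0]
    - [0.55, 0, 0, 0, 0]
    - [0.6, 0, 0, 0, 0]
    - [0.6, 0, 0, 0, 0]
    - [0.6, 0, 0, -2, 0]
    - [0.6, 0, 0, -4, 0]
    - [0.6, 0, 0, -4, 0]
    - [0.6, 0, 0, -4, 0]

```text
time: 30.5
tcp_pos: [0.6418, -0.0262, 0.2062]
tcp_rot: [[0.0, 1.0, -0.001], [1.0, -0.0, -0.0], [-0.0, -0.001, -1.0]]
wrist_force: [0.9, 0.0, 0.2]
opening: 0.0513
grip_force: 0.0
```

carry_out:
  steps:
    - [0.6, 0, -4.5, -1, 0]
    - [0.6, 0, -4.5, 0, 0]
    - [0.6, 0, 0, 0, 0]
    - [0.6, 0, 0, 0, 0]
    - [0.6, 0, 0, 0, 0]
    - [0.6, 0, 0, 0, 0]

```text
time: 31.1
tcp_pos: [0.5539, -0.0261, 0.2152]
tcp_rot: [[0.0, 1.0, 0.001], [1.0, -0.0, -0.0], [-0.0, 0.001, -1.0]]
wrist_force: [-0.8, -0.3, -1.0]
opening: 0.0507
grip_force: 0.0
```

```bash
python3 - <<'E'
from h import *
S=avg("side",3);o=bot.observe();print(o["tcp_pos"],o["wrist_force"],o["time"])
e=ext("side",np.r_[cyl(.6414,-.0258,.021,[.1,.104]),cyl(.6414,-.0258,.016,[.126])])
M=S.astype(int);print(e,box(M[...,0]-M[...,2]-30.,286,172,314,200,(300,188)))
cv2.imwrite("pics/z11.png",cr(S,225,140,95,75,8))
E
```

```text
[ 0.55338445 -0.02600983  0.21486673] [ 0.58715221 -0.37343609  0.33331272] 31.25
[289.81673732 178.59983355 307.55933846 196.82599396] [290.   179.25 307.75 196.75]
```

View pics/z11.png

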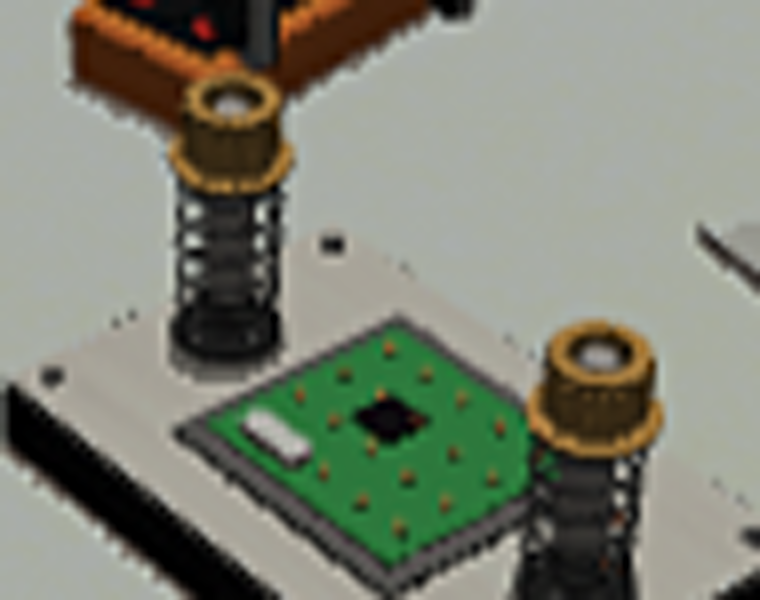

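The new pillar (cap at side (299,188)) matches the finished one (cap at side (254,157)). Cap extents agree with the expected resting height to under 1 px, and the gripper is clear.

```bash
python3 -c "
from station import ticket; print(ticket.finish_job())"
```

```text
the job is handed in; nothing more can be done
None
```

The spring is seated on the collar past both pins, the brass cap rests on it flange down like the finished pillar, and the job was handed in at about 31 s of the 67 s allowed; no verdict came back.

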